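# Switch on and zero a jeweller's balance

## Task

Switch on the balance on the jeweller's bench by gently pressing its small round key right down with the fingertips and letting it come back up, then zero it by pressing the long bar-shaped key the same way, and withdraw. Do not press the large round key, and leave the dish on the pan and the things standing beside the balance where they are.

Things in the scene. Friction and masses are not known exactly. Their poses are not given: they have to be found in the camera images.
- balance: White bench balance, fixed, 280 mm deep (x) by 250 mm wide (y), flat top 50 mm above the bench. Origin: centre of its underside; x from keys to pan, z up. Three black keys stand on its top in a row at x = -100 mm, y = -75, 0, +75 mm; which key is at which place changes. Rear: round steel pan, radius 62 mm, centred at x = +60 mm, upper face 66 mm above the bench.
- small_key_top (a point): Centre of the upper face of the small round key, 20 mm in diameter (switches the balance on). 61 mm above the bench (11 mm proud of the balance's top) when up; moves with the key.
- bar_key_top (a point): Centre of the upper face of the bar-shaped key, 52 mm long (along the balance's y) by 20 mm (zeroes the balance). 61 mm above the bench (11 mm proud of the balance's top) when up; moves with the key.
- big_key_top (a point): Centre of the upper face of the large round key, 38 mm in diameter, not to be pressed. 61 mm above the bench (11 mm proud of the balance's top) when up; moves with the key.
- small_key (a joint): Travel of the small round key in m: 0 up, 0.006 fully down. It slides straight down; sprung: about 1.5 N starts it, about 4.5 N takes it fully down; it comes up by itself.
- bar_key (a joint): Travel of the bar-shaped key in m: 0 up, 0.006 fully down. It slides straight down; sprung: about 1.5 N starts it, about 4.5 N takes it fully down; it comes up by itself.
- big_key (a joint): Travel of the large round key in m: 0 up, 0.006 fully down. It slides straight down; sprung: about 1.5 N starts it, about 4.5 N takes it fully down; it comes up by itself.
- dish_center (a point): Centre (half-way up) of a loose white ceramic dish, 68 mm across, 24 mm high, standing on the pan; its rim is 90 mm above the bench. z up.
- ring_cone_center (a point): Centre (half-way up) of a loose wooden ring cone with a round foot 60 mm across and a slim tapered stem, 105 mm high, standing on the bench on the +y side of the balance.
- jar_center (a point): Centre (half-way up) of a loose amber glass jar with a black cap, 48 mm across, 62 mm high, standing on the bench on the -y side of the balance.
Things that resemble listed ones, but are neither listed nor needed, are in the scene too. Of the things shaped like the part that bears ring_cone_center, the wooden one is meant.

How it is judged:
On the way, in this order (a step that is already met when the one before it is completed fails the run):
1. the small round key is pressed down (more than 4 of its 6 mm) by the fingers, the bar key up (value of joint small_key above 0.004 m and contact force between the fingers and small_key above 0.5 N and value of joint bar_key below 0.001 m), for 0.05 s.
2. the small round key is up again (value of joint small_key below 0.001 m), for 0.05 s.
3. then the bar key is pressed down (more than 4 of its 6 mm) by the fingers, the small key up (value of joint bar_key above 0.004 m and contact force between the fingers and bar_key above 0.5 N and value of joint small_key below 0.001 m), for 0.05 s.
At the end, for the whole second after the job is handed in: After the two presses in order, all three keys are up (within 1 mm), and the dish, ring cone and jar are upright (within 0.15 rad) and within 10 mm of where they started (value of joint each of small_key, bar_key, big_key below 0.001 m and distance of each of dish_center, ring_cone_center, jar_center from where it was at the start of the episode below 0.01 m and angle between each of dish_center, ring_cone_center, jar_center's own z axis and vertical below 0.15 rad); the robot touches nothing.
It fails at once if the large round key is pressed (2 mm or more) (value of joint big_key above 0.002 m).
It fails at once if a key or the balance is pressed with more than 30 N (contact force between any of the fingers, the arm and small_key above 30 N or contact force between any of the fingers, the arm and bar_key above 30 N or contact force between any of the fingers, the arm and balance above 30 N).
It fails at once if the dish, ring cone or jar is lifted, carried or pushed more than 20 mm (distance of any of dish_center, ring_cone_center, jar_center from where it was at the start of the episode above 0.02 m).
It also fails if it takes over 38 s, if anything falls off the work surface, if the arm or the gripper's body presses on something with over 40 N, if the wrist force passes 120 N, or if a joint passes its speed limit or range.

## Robot

A 7-joint arm with a two-finger parallel gripper is mounted at the origin on the work surface. World frame = base frame: x ahead of the robot, y to its left, z up, the work surface at z = 0. Lengths are in m, angles in rad, forces in N, time in s.
With the tool pointing down it reaches from about 0.35 to 0.9 m from the base axis. Payload 7.2 kg.
Tool frame: the origin (TCP) lies midway between the tips of the shut fingers; the grasp point (between the pads) lies 19 mm behind it (manip.grasp_offset is the distance from the TCP to the grasp point, in m); z points along the fingers, y is the line along which they close (so a half turn about z gives the same grasp; the last joint's range is limited). The gripper opens to 88 mm and grips with 3 to 60 N. Pads are 20 mm wide; open, the fingers measure 115 mm over their backs; the gripper's body (75 mm by 178 mm) begins 61 mm behind the grasp point.
Start: joints at [1.116, 0.411, -0.013, 1.596, 0.006, 1.134, -0.082], TCP at [0.236, -0.579, 0.223] pointing down, gripper open.
Joint ranges: [-2.95, 2.95], [-0.29, 1.99], [-1.47, 1.44], [0.14, 2.54], [-1.03, 4.17], [0.13, 1.85], [-2.86, 2.86]. Speed limits (rad/s): [2.39, 2.39, 3.01, 3.01, 3.14, 3.14, 3.14].

## Interface

Orientations are given as a unit quaternion [w, x, y, z].
In Python, from bench import manip gives the robot as it stands.
- The arm moves only by the shell command python3 -m handwheel 'ROWS' [FORCE]. ROWS is JSON, a list of rows, each an object of numbers: "fingers": the opening, from -1 (shut) to 1 (fully open); "dx", "dy", "dz": the shift along the tool's x, y, z in m; "rx", "ry", "rz": the turn, a rotation vector about the tool's x, y, z in degrees. A call has 1 to 20 rows; each row shifts and turns the commanded pose from where the row before left it, along the tool's axes as they then stand; what a row does not reach is not made up. A row lasts 1/8 s, in which the tool goes at most 62.5 mm and 10.7 degrees, less where a joint would pass 70% of its speed; a pose out of reach is approached as far as the arm can. A call is refused whole if a number of a shift passes 0.0625 or a number of a turn 10.7, either way. A call with a gripper value outside its range is refused whole. The fingers move at their own pace and stop on an object; FORCE is the grip in N (left out, the last holds). Time passes only in rows, so rows that do not move let the fingers close. It gives the time, the measured TCP pose, the force, the opening and the grip force at its end, in the units of the state.
- manip.state(): the state, without advancing time (a new reading comes with each control period).
- manip.grab_frame(name): name is "scene" or "top" or "wrist"; returns a dict with "color" (480x640x3 uint8, blue, green, red), "z_map" (480x640 float32, m along the optical axis (not along the pixel's ray), 0 where there is no reading), "K" (3x3 intrinsics, pixels), "k1" (the pictures are not rectified: a ray, as slopes to the right and down, at radius r is drawn at 1 + k1 r^2 times it, then the intrinsics apply), "xyz" and "attitude" of the camera in the world. Camera axes: x right, y down, z forward; pixel columns grow to the right and rows downward; lengths in m; the calibration is good to about 2 mm. A picture is of the moment at which its call begins.
- manip.job_done(): hands the job in; it is judged then, once.
The state is a dict: "clock": time; "qpos": joint angles; "qvel": joint speeds; "effort": joint torques, N m; "ee_pos": TCP position; "tool_rot": TCP orientation; "ft_force": force on the tool from outside, world axes, zero at the start; "ft_torque": the same for the moment, N m; "width": opening from 0.0 (shut) to 1.0 (fully open); "finger_force": force on a finger pad.
Only numpy, scipy, OpenCV 4.12 (cv2) and the standard library are available. Lean on these libraries where they do the work, as an engineer would, in place of code of your own. Each camera call takes 0.05 s, during which the arm holds its last target. There are 200 camera calls.

## Working session

There is one attempt and no reset: what is moved stays moved. The work goes in short steps, Python scripts to look and compute and a shell command to move; the robot and the scene stay as the last step left them, time stands still between calls to the robot, and variables do not carry over. Pictures are saved under pics/ and viewed, at most 10 in all, crops included, and the job is handed in when it is done.

```bash
mkdir -p pics
cat > h.py <<'E'
import numpy as np,cv2
from scipy.spatial.transform import Rotation as R
from bench import manip
def rot(q):
    q=np.array(q,float)
    return q if q.shape==(3,3) else R.from_quat(q[[1,2,3,0]]).as_matrix()
def cloud(f):
    K=np.array(f["K"]);z=f["z_map"];h,w=z.shape
    u,v=np.meshgrid(np.arange(w),np.arange(h))
    p=np.stack([u,v],-1).reshape(-1,1,2).astype(np.float64)
    n=cv2.undistortPoints(p,K,np.array([f["k1"],0,0,0,0.])).reshape(h,w,2)
    c=np.dstack([n*z[...,None],z])
    P=c@rot(f["attitude"]).T+np.array(f["xyz"]); P[z==0]=np.nan
    return P
E
python3 - <<'E'
from h import *
for n in("top","scene"):
    f=manip.grab_frame(n);cv2.imwrite(f"pics/{n}1.png",f["color"]);np.save(n+"1.npy",cloud(f));np.save(n+"c.npy",f["color"]);print(n,f["xyz"],f["attitude"],f["k1"])
print(manip.state())
E
```

```text
top [0.36398523 0.02783761 0.9354111 ] [-0.05378327  0.71358981 -0.69523407  0.0674279 ] -0.00067749392887603
scene [0.88254203 0.55748685 0.7091885 ] [-0.12122613  0.27879965  0.87714408 -0.37174353] -0.02806575692897248
{'clock': 0.1, 'qpos': array([ 1.11581192,  0.41181131, -0.01269187,  1.59694447,  0.00562492,
        1.13431636, -0.08218559]), 'qvel': array([-2.92798437e-05, -1.05147142e-03,  1.21655564e-03, -3.71315826e-03,
       -1.21449164e-03,  1.77550792e-03,  5.22365217e-04]), 'effort': array([ 2.52123151e-03, -5.89092171e+01,  6.43441435e-01, -2.91709059e+01,
       -5.38056018e-02,  1.44468423e-02,  6.39737164e-05]), 'ee_pos': array([ 0.23553192, -0.57843061,  0.22190516]), 'tool_rot': array([-6.92787735e-04,  9.81354739e-01,  1.92203939e-01, -2.03216887e-04]), 'ft_force': array([ 0.34458216, -0.7492313 , -0.60644341]), 'ft_torque': array([ 0.00874138, -0.01745196,  0.00630302]), 'finger_force': 0.0, 'width': 0.9962921082379179}
```

View pics/top1.png

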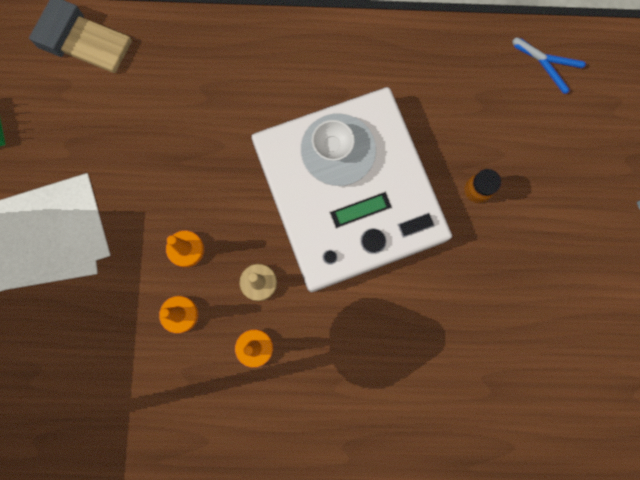

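View pics/scene1.png

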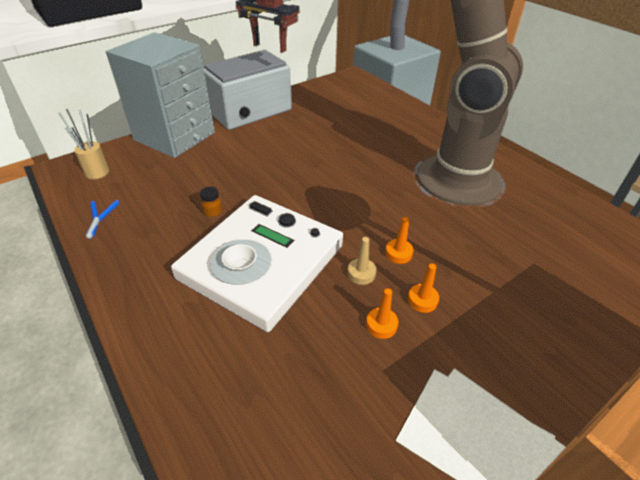

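The top view shows the small key at (330,257), the big key at (373,240), the bar key at (416,224), the wooden cone at (258,282), the jar at (486,183) and the dish at (333,140). The scene view agrees: small key (315,232), big key (287,220), bar key (260,208).

Run:
```python
from h import *
P=np.load("top1.npy");c=np.load("topc.npy")
dark=(c.max(2)<60)&(P[...,2]>.04)&(P[...,2]<.08)
n,l,s,ce=cv2.connectedComponentsWithStats(dark.astype(np.uint8))
for i in range(1,n):
    if s[i,4]>60:
        q=P[l==i]; print("top",ce[i],s[i,4],np.nanmedian(q,0),(np.nanmin(q,0)+np.nanmax(q,0))/2)
Q=np.load("scene1.npy")
for n,(u,v) in dict(small=(315,232),big=(287,220),bar=(260,208)).items(): print("scene",n,np.nanmedian(Q[v-1:v+2,u-1:u+2].reshape(-1,3),0))
for n,(u,v) in dict(dish=(333,125),cone=(255,277),jar=(486,183),surf=(300,350),c1=(255,137),c2=(387,92),c3=(448,235),c4=(312,287)).items(): print(n,np.nanmedian(P[v-1:v+2,u-1:u+2].reshape(-1,3),0))
print(rot(manip.state()["tool_rot"]))
```

```text
top [486.82820976 181.86256781] 553 [ 0.60863399 -0.25956234  0.06200956] [ 0.60958093 -0.26048024  0.05748339]
top [416.3372093 224.2994186] 344 [ 0.53495955 -0.14346943  0.06116128] [ 0.53479242 -0.14392093  0.06074183]
top [373.36898396 240.23262032] 374 [ 0.50727134 -0.07401381  0.06120301] [ 0.50675081 -0.07484608  0.06023271]
top [329.97701149 256.36781609] 87 [ 0.47961022 -0.00563708  0.06092275] [ 0.47911948 -0.00570011  0.06108623]
scene small [4.83374046e-01 4.16180361e-04 6.15529864e-02]
scene big [ 0.51128567 -0.06677196  0.06224109]
scene bar [ 0.53888887 -0.13857383  0.06092175]
dish [ 0.68992599 -0.00529782  0.08182143]
cone [0.43946204 0.10750119 0.10470242]
jar [ 0.60709663 -0.25819303  0.06104805]
surf [0.33053762 0.03819206 0.00083235]
c1 [0.67723087 0.12284246 0.05057529]
c2 [ 0.76471625 -0.0971165   0.04999989]
c3 [ 0.52116858 -0.19755787  0.04804246]
c4 [0.43077558 0.02153319 0.05008142]
[[ 9.26115209e-01  3.77240211e-01 -6.65168773e-04]
 [ 3.77240774e-01 -9.26114332e-01  1.28162288e-03]
 [-1.32542648e-04 -1.43785923e-03 -9.99998957e-01]]
```

Run:
```python
from h import *
Q=np.load("scene1.npy").reshape(-1,3);Q=Q[(Q[:,2]>.12)&(Q[:,0]>.1)&(Q[:,0]<.9)&(Q[:,1]<.2)&(Q[:,1]>-.9)]
H,x,y=np.histogram2d(Q[:,0],Q[:,1],bins=[np.arange(.1,.95,.1),np.arange(-.9,.25,.1)])
print(H.astype(int))
for i in range(8):print([round(float(max([z for a,b,z in Q if x[i]<=a<x[i+1] and y[j]<=b<y[j+1]],default=0)),2) for j in range(len(y)-1)])
```

```text
[[   0   24  116  248    7    0    0    0    0    0    0]
 [   0   89  977 1224  177    0    0    0    0    0    0]
 [   0  115  568  497    0    0    0    0    0    0    0]
 [   0   29  351  920    0    0    0    0    0    0    0]
 [   0  240  534 2161    0    0    0    0    0    0    0]
 [   0  146 1474  727    0    0    0    0    0    0    0]
 [   0    0   29   76    0    0    0    0    0    0    0]
 [   0    0  127   45    0    0    0    0    0    0    0]]
[0.0, 0.17, 0.17, 0.35, 0.35, 0.0, 0.0, 0.0, 0.0, 0.0, 0.0]
[0.0, 0.17, 0.35, 0.37, 0.35, 0.0, 0.0, 0.0, 0.0, 0.0, 0.0]
[0.0, 0.17, 0.34, 0.16, 0.0, 0.0, 0.0, 0.0, 0.0, 0.0, 0.0]
[0.0, 0.27, 0.27, 0.27, 0.0, 0.0, 0.0, 0.0, 0.0, 0.0, 0.0]
[0.0, 0.27, 0.27, 0.27, 0.0, 0.0, 0.0, 0.0, 0.0, 0.0, 0.0]
[0.0, 0.27, 0.27, 0.27, 0.0, 0.0, 0.0, 0.0, 0.0, 0.0, 0.0]
[0.0, 0.0, 0.18, 0.17, 0.0, 0.0, 0.0, 0.0, 0.0, 0.0, 0.0]
[0.0, 0.0, 0.19, 0.16, 0.0, 0.0, 0.0, 0.0, 0.0, 0.0, 0.0]
```

```bash
python3 -m handwheel '[{"fingers":-1,"dx":0.024,"dy":-0.038},{"fingers":-1,"dx":0.024,"dy":-0.038},{"fingers":-1,"dx":0.024,"dy":-0.038},{"fingers":-1,"dx":0.024,"dy":-0.038},{"fingers":-1,"dx":0.024,"dy":-0.038},{"fingers":-1,"dx":0.024,"dy":-0.038},{"fingers":-1,"dx":0.037,"dy":-0.026},{"fingers":-1,"dx":0.037,"dy":-0.026},{"fingers":-1,"dx":0.037,"dy":-0.026},{"fingers":-1,"dx":0.037,"dy":-0.026},{"fingers":-1,"dx":0.037,"dy":-0.026},{"fingers":-1,"dx":0.037,"dy":-0.026},{"fingers":-1,"dx":0.037,"dy":-0.026},{"fingers":-1,"dx":0.037,"dy":-0.026},{"fingers":-1},{"fingers":-1},{"fingers":-1}]' 20
python3 - <<'E'
from h import *
f=manip.grab_frame("wrist");cv2.imwrite("pics/w1.png",f["color"]);np.save("w1.npy",cloud(f));np.save("wc.npy",f["color"]);print(f["xyz"],f["attitude"])
s=manip.state();print(s["clock"],s["ee_pos"],rot(s["tool_rot"]).round(3),s["width"],s["ft_force"])
P=cloud(f);c=f["color"]
dark=(c.max(2)<60)&(P[...,2]>.052)&(P[...,2]<.07)
n,l,st,ce=cv2.connectedComponentsWithStats(dark.astype(np.uint8))
for i in range(1,n):
    if st[i,4]>100:
        q=P[l==i]; print(ce[i],st[i],np.nanmean(q,0),(np.nanmin(q,0)+np.nanmax(q,0))/2)
E
```

```text
[ 0.2952845  -0.55299658  0.38367711] [ 0.10106363  0.82382133 -0.55366598 -0.067517  ]
0.15 [ 0.23560495 -0.57848346  0.22201642] [[ 0.926  0.377 -0.001]
 [ 0.377 -0.926  0.001]
 [-0.    -0.001 -1.   ]] 0.9993601342048105 [ 0.12956792  0.01709837 -0.37418628]validation failed for argument at $[0]...
```

View pics/w1.png

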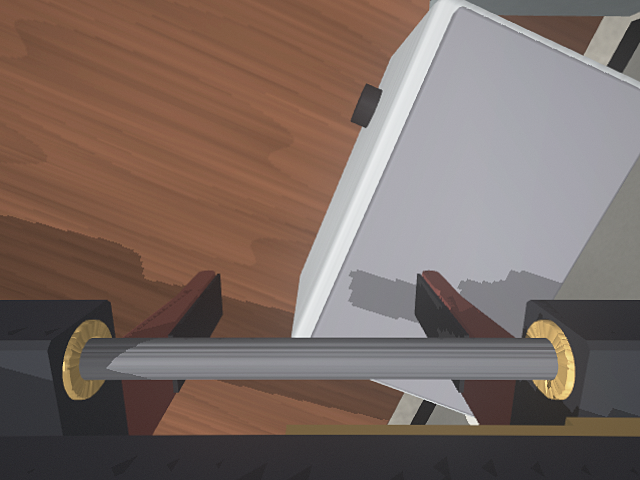

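The move was refused, so the picture is still of the start pose above the grey box. I'll retry with all the keys given in each row.

```bash
python3 -m handwheel '[{"fingers":-1,"dx":0.024,"dy":-0.038,"dz":0,"rx":0,"ry":0,"rz":0}]' 20; python3 -m handwheel --help | head -30
```

```text
clock: 0.28
ee_pos: [0.2423, -0.5359, 0.2216]
tool_rot: [-0.0, 0.982, 0.191, -0.001]
ft_force: [1.0, 0.4, 0.4]
width: 0.919
finger_force: 0.0invalid input: not JSON, or not a number
```

```bash
python3 -m handwheel '[{"fingers":-1,"dx":0.024,"dy":-0.038,"dz":0,"rx":0,"ry":0,"rz":0},{"fingers":-1,"dx":0.024,"dy":-0.038,"dz":0,"rx":0,"ry":0,"rz":0},{"fingers":-1,"dx":0.024,"dy":-0.038,"dz":0,"rx":0,"ry":0,"rz":0},{"fingers":-1,"dx":0.024,"dy":-0.038,"dz":0,"rx":0,"ry":0,"rz":0},{"fingers":-1,"dx":0.024,"dy":-0.038,"dz":0,"rx":0,"ry":0,"rz":0},{"fingers":-1,"dx":0.037,"dy":-0.026,"dz":0,"rx":0,"ry":0,"rz":0},{"fingers":-1,"dx":0.037,"dy":-0.026,"dz":0,"rx":0,"ry":0,"rz":0},{"fingers":-1,"dx":0.037,"dy":-0.026,"dz":0,"rx":0,"ry":0,"rz":0},{"fingers":-1,"dx":0.037,"dy":-0.026,"dz":0,"rx":0,"ry":0,"rz":0},{"fingers":-1,"dx":0.037,"dy":-0.026,"dz":0,"rx":0,"ry":0,"rz":0},{"fingers":-1,"dx":0.037,"dy":-0.026,"dz":0,"rx":0,"ry":0,"rz":0},{"fingers":-1,"dx":0.037,"dy":-0.026,"dz":0,"rx":0,"ry":0,"rz":0},{"fingers":-1,"dx":0.037,"dy":-0.026,"dz":0,"rx":0,"ry":0,"rz":0},{"fingers":-1,"dx":0,"dy":0,"dz":0,"rx":0,"ry":0,"rz":0},{"fingers":-1,"dx":0,"dy":0,"dz":0,"rx":0,"ry":0,"rz":0},{"fingers":-1,"dx":0,"dy":0,"dz":0,"rx":0,"ry":0,"rz":0}]' 20
cat > look.py <<'E'
import sys
from h import *
f=manip.grab_frame("wrist");cv2.imwrite(sys.argv[1],f["color"])
s=manip.state();A=rot(s["tool_rot"]);print(s["clock"],s["ee_pos"],A.round(3).tolist(),s["width"],s["ft_force"])
P=cloud(f);c=f["color"]
dark=(c.max(2)<60)&(P[...,2]>.052)&(P[...,2]<.07)
n,l,st,ce=cv2.connectedComponentsWithStats(dark.astype(np.uint8))
for i in range(1,n):
    if st[i,4]>100:
        m=np.nanmean(P[l==i],0); print(ce[i].round(),st[i],m.round(4),"tool",((m-s["ee_pos"])@A).round(4))
E
python3 look.py pics/w2.png
```

```text
clock: 2.28
ee_pos: [0.4782, -0.0103, 0.2225]
tool_rot: [0.0, 0.982, 0.191, -0.0]
ft_force: [-0.3, -0.5, -0.2]
width: 0.005
finger_force: 0.0
2.325 [ 0.47831024 -0.0102997   0.22263353] [[0.927, 0.375, -0.0], [0.375, -0.927, -0.001], [-0.0, 0.0, -1.0]] 0.005914140644355218 [0.74029584 0.19911847 1.00470101]
[631. 192.] [619 167  21  48 716] [ 0.6013 -0.2454  0.0593] tool [0.0258 0.264  0.1635]
```

View pics/w2.png

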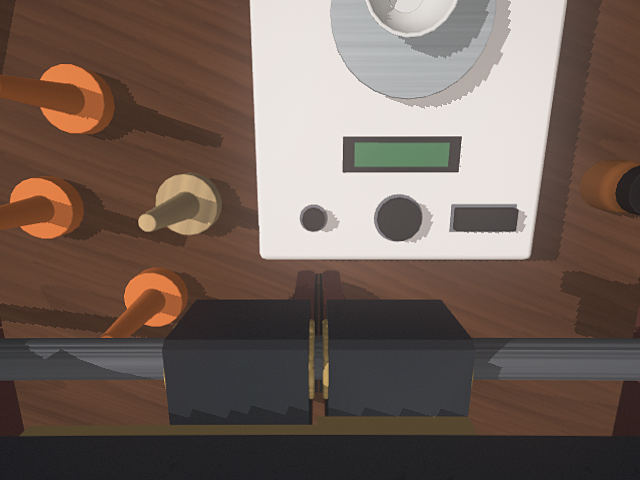

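The wrist view shows the small key at (313,218), the big key at (398,218) and the bar at (484,218). The fingertips at (320,275) are in line with the small key. The keys are brighter than my threshold here, so I'll re-measure from the saved pose.

```bash
sed -i 's/<60/<90/' look.py; sed -i 's/P\[...,2\]>.052/P[...,2]>.056/' look.py; python3 look.py pics/w3.png
```

```text
2.375 [ 0.47843033 -0.01014327  0.22270213] [[0.927, 0.376, 0.0], [0.376, -0.927, -0.0], [-0.0, 0.0, -1.0]] 0.007927997619981439 [-0.65712268 -0.36400086  0.92485269]
[633. 193.] [623 169  17  46 552] [ 0.6008 -0.2459  0.0609] tool [0.0249 0.2644 0.1619]
[399. 219.] [ 378  198   44   43 1449] [ 0.507  -0.0735  0.0607] tool [0.0028 0.0694 0.1621]
[313. 220.] [303 208  21  23 316] [ 0.4781 -0.0049  0.0605] tool [ 0.0017 -0.0051  0.1622]
[486. 219.] [ 455  208   63   23 1403] [ 0.535  -0.1425  0.0608] tool [0.0028 0.1439 0.162 ]
```

Small key offset in tool axes: (+2, -5) mm, with 162 mm down to contact. This agrees with the top view, so I'll descend to about 10 mm above it.

```bash
python3 -m handwheel '[{"fingers":-1,"dx":0.002,"dy":-0.005,"dz":0.05,"rx":0,"ry":0,"rz":0},{"fingers":-1,"dx":0,"dy":0,"dz":0.05,"rx":0,"ry":0,"rz":0},{"fingers":-1,"dx":0,"dy":0,"dz":0.04,"rx":0,"ry":0,"rz":0},{"fingers":-1,"dx":0,"dy":0,"dz":0.012,"rx":0,"ry":0,"rz":0},{"fingers":-1,"dx":0,"dy":0,"dz":0,"rx":0,"ry":0,"rz":0},{"fingers":-1,"dx":0,"dy":0,"dz":0,"rx":0,"ry":0,"rz":0}]'; python3 look.py pics/w4.png
```

```text
clock: 3.12
ee_pos: [0.4799, -0.0038, 0.0721]
tool_rot: [0.0, 0.981, 0.192, 0.001]
ft_force: [-0.4, 0.2, 0.1]
width: 0.007
finger_force: 0.0
3.175 [ 0.47989819 -0.00375028  0.07216844] [[0.926, 0.377, 0.003], [0.377, -0.926, -0.0], [0.002, 0.001, -1.0]] 0.0061407063703092955 [0.16480236 0.67093152 0.84174513]
[474. 285.] [ 434  247   80   76 4546] [ 0.5075 -0.0727  0.0607] tool [-0.0005  0.0743  0.0115]
[319. 277.] [310 265  23  41 166] [ 0.4829 -0.0023  0.0597] tool [ 0.0033 -0.0003  0.0125]
[606. 286.] [ 569  265   71   43 2725] [ 0.5305 -0.1313  0.0606] tool [-0.0013  0.1372  0.0117]
```

View pics/w4.png

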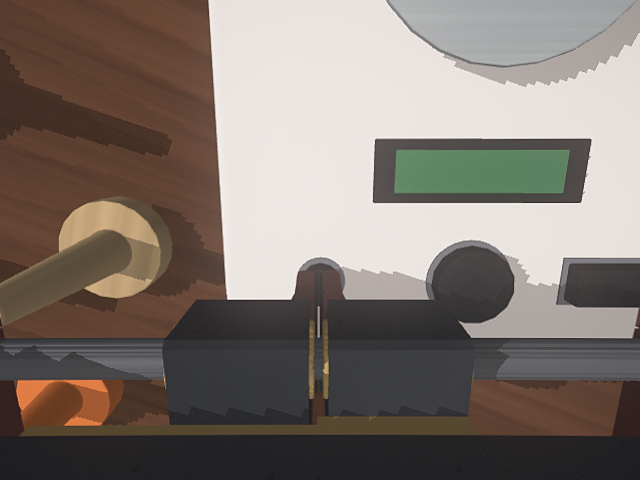

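The fingers (320,290) are centred on the small key, with its recess visible around (320,275), and nothing else is under the tip. Pressing now in small steps.

```bash
python3 -m handwheel '[{"fingers":-1,"dx":0,"dy":0,"dz":0.009,"rx":0,"ry":0,"rz":0},{"fingers":-1,"dx":0,"dy":0,"dz":0.003,"rx":0,"ry":0,"rz":0},{"fingers":-1,"dx":0,"dy":0,"dz":0.002,"rx":0,"ry":0,"rz":0},{"fingers":-1,"dx":0,"dy":0,"dz":0.002,"rx":0,"ry":0,"rz":0},{"fingers":-1,"dx":0,"dy":0,"dz":0,"rx":0,"ry":0,"rz":0},{"fingers":-1,"dx":0,"dy":0,"dz":0,"rx":0,"ry":0,"rz":0}]'
```

```text
clock: 3.92
ee_pos: [0.4793, -0.0038, 0.0553]
tool_rot: [0.0, 0.981, 0.192, 0.0]
ft_force: [-0.7, -1.3, 9.7]
width: 0.003
finger_force: 4.7
```

Reads 9.7 N with TCP at 55.3 mm: that is fully down, well under 30 N. Lift clear and go over to the bar key (dx -1, dy +150 mm), passing 40 mm above the big key.

```bash
python3 -m handwheel '[{"fingers":-1,"dx":0,"dy":0,"dz":-0.015,"rx":0,"ry":0,"rz":0},{"fingers":-1,"dx":0,"dy":0,"dz":-0.03,"rx":0,"ry":0,"rz":0},{"fingers":-1,"dx":0,"dy":0,"dz":0,"rx":0,"ry":0,"rz":0},{"fingers":-1,"dx":-0.001,"dy":0.05,"dz":0,"rx":0,"ry":0,"rz":0},{"fingers":-1,"dx":0,"dy":0.05,"dz":0,"rx":0,"ry":0,"rz":0},{"fingers":-1,"dx":0,"dy":0.05,"dz":0,"rx":0,"ry":0,"rz":0},{"fingers":-1,"dx":0,"dy":0,"dz":0,"rx":0,"ry":0,"rz":0},{"fingers":-1,"dx":0,"dy":0,"dz":0.028,"rx":0,"ry":0,"rz":0},{"fingers":-1,"dx":0,"dy":0,"dz":0,"rx":0,"ry":0,"rz":0},{"fingers":-1,"dx":0,"dy":0,"dz":0,"rx":0,"ry":0,"rz":0}]'; python3 look.py pics/w5.png
```

```text
clock: 5.18
ee_pos: [0.5343, -0.1421, 0.072]
tool_rot: [-0.0, 0.981, 0.193, -0.0]
ft_force: [-0.2, -0.3, -0.6]
width: 0.002
finger_force: 0.0
5.225 [ 0.53464134 -0.14228475  0.07233769] [[0.926, 0.378, 0.0], [0.378, -0.926, 0.0], [0.0, 0.0, -1.0]] 0.005039221002408382 [0.25814432 0.02331547 0.67435918]
[606. 235.] [ 564  188   76   92 5731] [ 0.6067 -0.2547  0.0616] tool [0.0242 0.1313 0.0108]
[168. 281.] [ 130  244   80   75 4494] [ 0.5082 -0.0742  0.0604] tool [ 0.0012 -0.073   0.0119]
[326. 278.] [ 270  261  108   42 2666] [ 0.5381 -0.1435  0.0604] tool [0.0027 0.0024 0.012 ]
[ 16. 283.] [   0  262   38   41 1230] [ 0.4799 -0.0075  0.0599] tool [ 0.0003 -0.1455  0.0124]
```

View pics/w5.png

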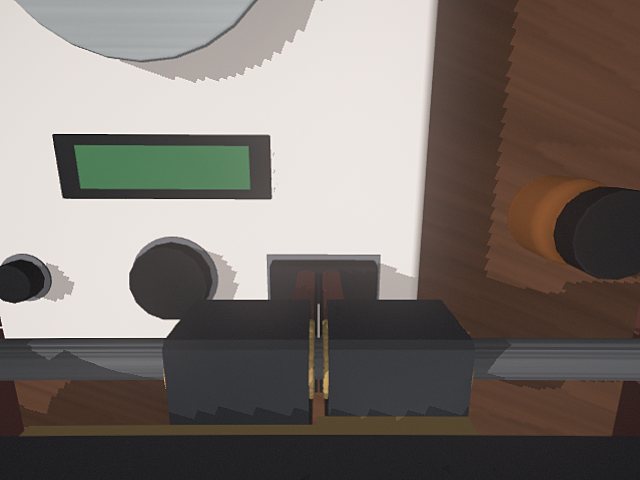

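The fingers (320,285) are over the middle of the bar key (270–378, 261–300). The small key at (18,280) is back up, its top at 60 mm. Press the bar the same way.

```bash
python3 -m handwheel '[{"fingers":-1,"dx":0,"dy":0.001,"dz":0.009,"rx":0,"ry":0,"rz":0},{"fingers":-1,"dx":0,"dy":0,"dz":0.003,"rx":0,"ry":0,"rz":0},{"fingers":-1,"dx":0,"dy":0,"dz":0.002,"rx":0,"ry":0,"rz":0},{"fingers":-1,"dx":0,"dy":0,"dz":0.002,"rx":0,"ry":0,"rz":0},{"fingers":-1,"dx":0,"dy":0,"dz":0,"rx":0,"ry":0,"rz":0},{"fingers":-1,"dx":0,"dy":0,"dz":0,"rx":0,"ry":0,"rz":0}]'
```

```text
clock: 5.98
ee_pos: [0.5349, -0.144, 0.0559]
tool_rot: [0.0, 0.981, 0.192, 0.0]
ft_force: [0.4, -0.1, 3.6]
width: 0.006
finger_force: 1.8
```

3.6 N means only about 4–5 mm of travel, so I'll press a little further to bring it right down.

```bash
python3 -m handwheel '[{"fingers":-1,"dx":0,"dy":0,"dz":0.001,"rx":0,"ry":0,"rz":0},{"fingers":-1,"dx":0,"dy":0,"dz":0.001,"rx":0,"ry":0,"rz":0},{"fingers":-1,"dx":0,"dy":0,"dz":0,"rx":0,"ry":0,"rz":0},{"fingers":-1,"dx":0,"dy":0,"dz":0,"rx":0,"ry":0,"rz":0}]'
```

```text
clock: 6.48
ee_pos: [0.5351, -0.144, 0.0551]
tool_rot: [0.0, 0.981, 0.192, 0.0]
ft_force: [-4.5, 0.1, 17.5]
width: 0.003
finger_force: 8.9
```

17.5 N on the stop: fully down. Withdraw.

```bash
python3 -m handwheel '[{"fingers":-1,"dx":0,"dy":0,"dz":-0.01,"rx":0,"ry":0,"rz":0},{"fingers":-1,"dx":0,"dy":0,"dz":-0.04,"rx":0,"ry":0,"rz":0},{"fingers":-1,"dx":0,"dy":0,"dz":-0.05,"rx":0,"ry":0,"rz":0},{"fingers":-1,"dx":0,"dy":0,"dz":-0.05,"rx":0,"ry":0,"rz":0},{"fingers":-1,"dx":-0.03,"dy":0,"dz":-0.02,"rx":0,"ry":0,"rz":0},{"fingers":-1,"dx":0,"dy":0,"dz":0,"rx":0,"ry":0,"rz":0},{"fingers":-1,"dx":0,"dy":0,"dz":0,"rx":0,"ry":0,"rz":0},{"fingers":-1,"dx":0,"dy":0,"dz":0,"rx":0,"ry":0,"rz":0}]'; python3 look.py pics/w6.png
```

```text
clock: 7.48
ee_pos: [0.507, -0.1546, 0.2225]
tool_rot: [-0.001, 0.981, 0.193, -0.001]
ft_force: [0.9, 0.1, -0.5]
width: 0.006
finger_force: 0.0
7.525 [ 0.50698748 -0.15462226  0.22254695] [[0.926, 0.378, -0.002], [0.378, -0.926, 0.001], [-0.001, -0.002, -1.0]] 0.006644780251320675 [ 0.82050042 -0.35359582  0.21481471]
[484. 157.] [ 457  132   55   52 2229] [ 0.6087 -0.2595  0.0618] tool [0.0547 0.1358 0.1605]
[232. 187.] [ 210  165   45   44 1546] [ 0.5073 -0.0751  0.0604] tool [ 0.0305 -0.0733  0.1622]
[143. 187.] [131 175  25  24 437] [ 0.479  -0.0059  0.0601] tool [ 0.0304 -0.148   0.1626]
[320. 187.] [ 290  176   61   24 1451] [ 0.5349 -0.144   0.0606] tool [0.03   0.001  0.1619]
```

View pics/w6.png

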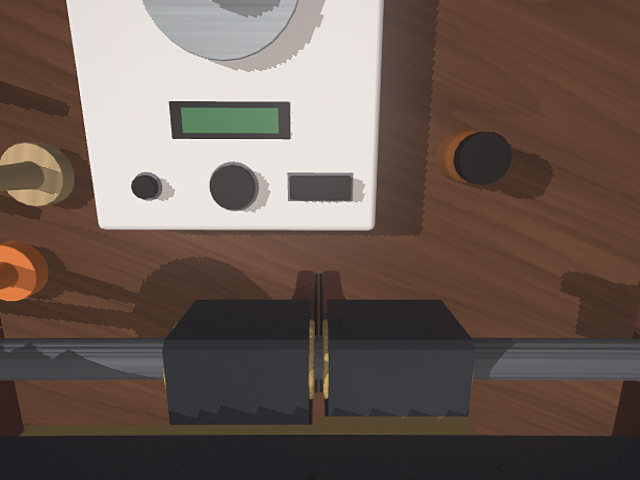

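All three keys, at (143,187), (232,187) and (320,187), are up at about 60.5 mm. The jar (484,157) and cone (35,175) are undisturbed, and the robot is clear.

```bash
python3 -c "
from bench import manip
print(manip.job_done())"
```

```text
the job is handed in; nothing more can be done
None
```

The small round key and then the bar key were each pressed fully down and came back up, the large key was not pressed, the arm was withdrawn clear of everything, and the job is handed in (no verdict was returned).

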